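Set up a sprocket carrier for knocking out its bearing

TASK

Set up the sprocket carrier on the steel plate so that its bearing can be knocked out: stand the matching pair of tall wooden blocks on the plate, parallel to its short sides, one left and one right of its middle with a gap of about 70 mm between them. Lay the carrier flange down across both blocks, in the middle of the plate, its bearing over the middle of the gap, and stand the driver that fits the bore upright on the bearing, disc down. Leave the low block, the other driver, the hammer and the tin where they are.

Things in the scene. Friction and masses are not known exactly. Their poses are not given: they have to be found in the camera images.
- plate: The steel striking plate, screwed to the bench: a bare steel rectangle 170 mm (its x axis, the short sides) by 220 mm (its y axis, the long sides), 12 mm thick. Origin: centre of its underside, on the bench at z = 0; its top is 12 mm above. Its y axis points roughly to the robot's left; place and yaw (up to 0.4 rad either way) vary.
- block_a: A plain rectangular hardwood packing block, pale wood: 120 mm long (its x axis), 45 mm wide (y), 60 mm high (z). Origin: centre of its underside. Loose, standing on the bench at the start, about 0.24 kg. One of the matching pair; block_b is its exact twin and either may go on either side.
- block_b: A plain rectangular hardwood packing block, pale wood: 120 mm long (its x axis), 45 mm wide (y), 60 mm high (z). Origin: centre of its underside. Loose, standing on the bench at the start, about 0.24 kg. One of the matching pair; block_a is its exact twin and either may go on either side.
- block_low: A smaller pale hardwood offcut, 80 mm long (x), 45 mm wide (y) and only 30 mm high: not one of the pair, and not wanted. Origin: centre of its underside. Loose.
- carrier: Bare aluminium motorcycle sprocket carrier, flange down: round flange 136 mm across, 14 mm thick with low ribs; round boss 64 mm across, its top 48 mm above the underside. Open bore 46 mm wide, 10 mm deep; on its floor (38 mm above the underside) lies the bearing, 52 mm across underneath, which leaves downward. Origin: centre of the underside; z up the bore. 0.6 to 0.9 kg. Grip by the boss.
- driver_small: The small bearing driver, bare steel, standing disc down: a disc 34 mm across and 14 mm thick, from whose middle a round stem 20 mm across rises, with a head 25 mm across on its last 5 mm; 95 mm high in all. The disc fits into the carrier's bore. Origin: centre of the disc's underside; z along the stem. 0.28 kg. Loose.
- driver_large: The large bearing driver, as the small one but with a disc 56 mm across: it does not go into the bore and is not wanted. 95 mm high. Origin: centre of the disc's underside. Loose.
- mallet: The hammer, 280 mm long, lying on the bench beyond the plate, not needed yet. Origin: underside, near the middle of its length; x axis along the handle towards the head. Loose.
- tin: A grey tin, 66 mm across and 75 mm high, standing on the bench, not needed. Origin: centre of its underside. Loose.
Mind the look-alikes: they are no part of the job. What is shaped like the block_b but green, pink or purple is not meant.

How it is judged (in metres and radians):
At the end, for the whole second after the job is handed in: Tall blocks upright on the plate, either side of its middle, within 0.26 rad of its short sides; carrier flat on both, 25 mm of plate centre, 48.5-75 mm from each block's centre line, 30 mm lengthwise; small driver upright on the bearing, 10 mm of centre; heights 4 mm; all at rest (((y of block_a in the frame of plate above 0.03 m and y of block_b in the frame of plate below -0.03 m) or (y of block_b in the frame of plate above 0.03 m and y of block_a in the frame of plate below -0.03 m)) and z of block_a in the frame of plate between 0.008 and 0.016 m and angle between each of block_a, block_b's own z axis and vertical below 0.06 rad and angle between the x axis of each of block_a, block_b and the x axis of plate, either way round below 0.26 rad and (y of carrier in the frame of block_a between 0.0485 and 0.075 m or y of carrier in the frame of block_a between -0.075 and -0.0485 m) and x of carrier in the frame of block_a between -0.03 and 0.03 m and z of block_b in the frame of plate between 0.008 and 0.016 m and (y of carrier in the frame of block_b between 0.0485 and 0.075 m or y of carrier in the frame of block_b between -0.075 and -0.0485 m) and x of carrier in the frame of block_b between -0.03 and 0.03 m and horizontal distance between carrier and plate below 0.025 m and angle between carrier's own z axis and vertical below 0.05 rad and z of carrier in the frame of plate between 0.068 and 0.076 m and horizontal distance between driver_small and carrier below 0.01 m and angle between driver_small's own z axis and vertical below 0.08 rad and z of driver_small in the frame of carrier between 0.034 and 0.042 m and linear speed of each of block_a, block_b, carrier, driver_small below 0.02 m/s and angular speed of each of block_a, block_b, carrier, driver_small below 0.2 rad/s); the robot touches nothing.
It fails at once if the low block, the large driver, the hammer or the tin is moved by more than 25 mm (distance of any of block_low, driver_large, mallet, tin from where it was at the start of the episode above 0.025 m).
It also fails if it takes over 115 s, if anything falls off the work surface, if the arm or the gripper's body presses on something with over 40 N, if the wrist force passes 120 N, or if a joint passes its speed limit or range.

ROBOT

A 6-joint arm with a two-finger parallel gripper is mounted at the origin on the work surface. World frame = base frame: x ahead of the robot, y to its left, z up, the work surface at z = 0. Lengths are in mm, angles in rad, forces in N, time in s.
With the tool pointing down it reaches from about 275 to 750 mm from the base axis. Payload 10.2 kg.
Tool frame: the origin (TCP) lies at the very end of the fingers, on their centre line; the grasp point (between the pads) lies 19 mm behind it; z points along the fingers, y is the line along which they close (so a half turn about z gives the same grasp; the last joint's range is limited). The gripper opens to 85 mm and grips with 20 to 120 N. Pads are 22 mm wide; open, the fingers measure 114 mm over their backs; the gripper's body (76 mm by 85 mm) begins 54 mm behind the grasp point. The pads swing forward as they close: fully open they stand 13 mm farther back than shut.
Start: joints at [-1.521, 0.313, 1.498, -0, 1.331, -0.223], TCP at [141.437, -505.595, 204.294] pointing down, gripper open.
Joint ranges: [-2.94, 2.94], [-0.97, 2.17], [0.19, 2.56], [-1.23, 4.37], [0.02, 3.11], [-2.88, 2.88]. Speed limits (rad/s): [2.39, 2.39, 3.01, 3.14, 3.14, 3.14].

INTERFACE

Orientations are given as a unit quaternion [w, x, y, z].
In Python, from rig import ctrl gives the robot as it stands.
- The arm moves only by the shell command python3 -m inch 'ROWS' [OPENING] [FORCE]. ROWS is text: rows parted by semicolons, each of 6 numbers parted by spaces: the shift along the tool's x, y, z in mm, then the turn, a rotation vector about the tool's x, y, z in units of 6 degrees (1.0 is 6 degrees). A call has exactly 10 rows; each row shifts and turns the commanded pose from where the row before left it, along the tool's axes as they then stand; what a row does not reach is not made up. A row lasts 1/12 s, in which the tool goes at most 41.7 mm and 7.16 degrees, less where a joint would pass 70% of its speed; a pose out of reach is approached as far as the arm can. A call with a gripper value outside its range is refused whole. OPENING is the opening, from 0 (shut) to 1 (fully open), set as the call begins (- or left out, the last holds). The fingers move at their own pace and stop on an object; FORCE is the grip in N (left out, the last holds). Time passes only in rows, so rows that do not move let the fingers close, or fill a call up. It gives the time, the measured TCP pose, the force, the opening and the grip force at its end, in the units of the state.
- ctrl.sense(): the state, without advancing time (a new reading comes with each control period).
- ctrl.capture(name): name is "scene" or "top" or "wrist"; returns a dict with "image" (384x512x3 uint8, red, green, blue), "intrinsics" (3x3 intrinsics, pixels), "rvec" (rotation vector, rad) and "tvec" (3), from world to camera coordinates, as OpenCV has them. Camera axes: x right, y down, z forward; pixel columns grow to the right and rows downward; lengths in mm; the calibration is good to about 2 mm. A picture is of the moment at which its call begins. There is no depth.
- ctrl.finish_job(): hands the job in; it is judged then, once.
The state is a dict: "time_s": time; "joints": joint angles; "dq": joint speeds; "tau": joint torques, N m; "eef_pos": TCP position; "ee_rot": TCP orientation; "force": force on the tool from outside, world axes, zero at the start; "wrist_torque": the same for the moment, N m; "grip_width": opening from 0.0 (shut) to 1.0 (fully open); "grip_force": force on a finger pad.
Only numpy, scipy, OpenCV 4.12 (cv2) and the standard library are available. Lean on these libraries where they do the work, as an engineer would, in place of code of your own. Each camera call takes 0.05 s, during which the arm holds its last target. There are 200 camera calls.

## Working session

There is one attempt and no reset: what is moved stays moved. The work goes in short steps, Python scripts to look and compute and a shell command to move; the robot and the scene stay as the last step left them, time stands still between calls to the robot, and variables do not carry over. Pictures are saved under pics/ and viewed, at most 14 in all, crops included, and the job is handed in when it is done.

```bash
mkdir -p pics; ls
python3 - <<'E'
from rig import ctrl
import cv2,pickle
s=ctrl.sense(); print(s)
for n in("top","scene"):
    c=ctrl.capture(n); cv2.imwrite(f"pics/{n}0.png",cv2.resize(c["image"][:,:,::-1],(800,600),interpolation=cv2.INTER_CUBIC)); pickle.dump(c,open(n+"0.pkl","wb"))
    print(n,c["intrinsics"],c["rvec"],c["tvec"])
E
```

```text
pics
{'time_s': 0.0, 'joints': array([-1.52140727e+00,  3.13446761e-01,  1.49844389e+00, -2.65982400e-05,
        1.33103782e+00, -2.23418089e-01]), 'dq': array([ 0.00105148, -0.00018439, -0.00020904, -0.00220418, -0.00053501,
       -0.00081201]), 'tau': array([-1.10805955e-03, -4.12266934e+01, -2.59741741e+01, -2.34227236e-04,
        4.16783238e-03,  6.30332309e-06]), 'eef_pos': array([ 141.41025928, -505.27922711,  203.73420935]), 'ee_rot': array([-6.66502597e-04,  9.90710796e-01,  1.35984086e-01,  4.51765728e-05]), 'force': array([0.59316637, 0.1941278 , 0.10613937]), 'wrist_torque': array([ 0.01938878, -0.03644313,  0.05497343]), 'grip_force': 0.0, 'grip_width': 1.0006434499738432}
top [[391.05762906   0.         255.86505809]
 [  0.         391.05762906 188.04148244]
 [  0.           0.           1.        ]] [ 2.12744389 -2.12509466  0.22753175] [ -55.82609533  549.75650452 1356.36553356]
scene [[428.50366525   0.         260.75954135]
 [  0.         428.50366525 191.88242   ]
 [  0.           0.           1.        ]] [ 1.10451459  2.50684475 -0.88630533] [ 403.45151366 -306.54643496 1617.25724297]
```

View pics/top0.png

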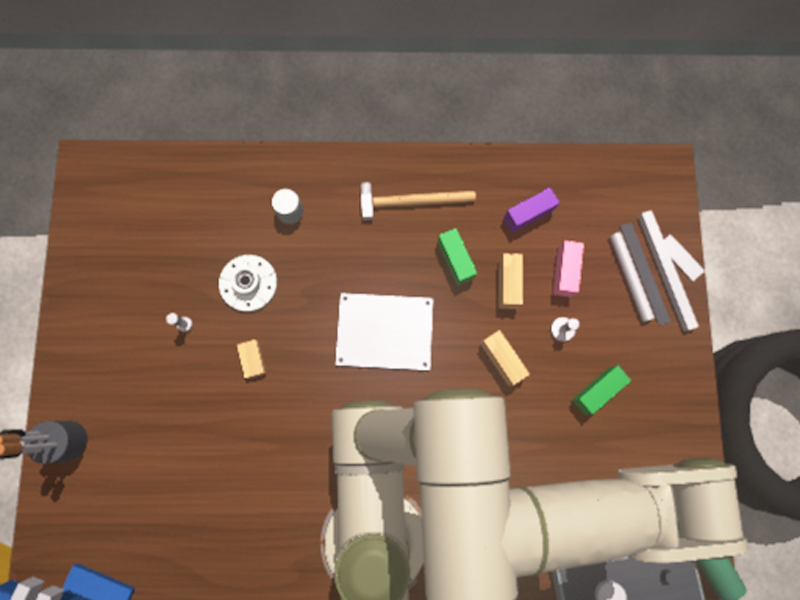

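View pics/scene0.png

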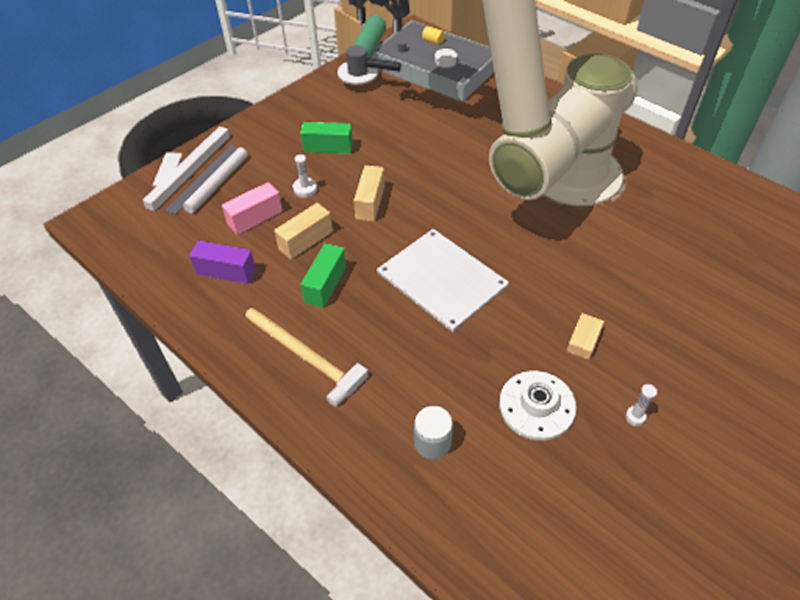

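The top view (800x600) shows the pale blocks at (511,281), (505,358) and (251,360), with the last one smaller (the low block). The carrier is at (247,283), the plate at (385,332), and drivers stand at (179,323) and (564,328). The tin is at (287,205) and the hammer at (415,200). The green, pink and purple blocks are look-alikes.

Of the drivers, the left one has the narrower disc, so it should be the small one. I'll measure everything and confirm with one crop.

```bash
cat > h.py <<'E'
import numpy as np,cv2
from scipy.spatial.transform import Rotation as R
def cast(c,px,z):
    Rm=cv2.Rodrigues(np.array(c["rvec"],float))[0]; t=np.array(c["tvec"],float).ravel()
    px=np.atleast_2d(px).astype(float)
    d=(np.linalg.inv(c["intrinsics"])@np.c_[px,np.ones(len(px))].T).T@Rm
    o=-Rm.T@t
    return (o+d*((z-o[2])/d[:,2])[:,None])[:,:2]
def proj(c,P):
    return cv2.projectPoints(np.atleast_2d(P).astype(float),np.array(c["rvec"],float),np.array(c["tvec"],float),c["intrinsics"],None)[0][:,0]
def rect(P):
    (x,y),(a,b),th=cv2.minAreaRect(P.astype(np.float32)); 
    if a<b: a,b,th=b,a,th+90
    return np.round([x,y,a,b,(th+90)%180-90],1)   # angle of the long side, deg in world
def go(xyz,yaw_y,s):
    """shift in tool axes + turn for tool-down with finger line (tool y) at yaw_y deg"""
    q=np.array(s["ee_rot"]); cur=R.from_quat(q[[1,2,3,0]]); best=None
    for k in(0,180,-180):
        a=np.radians(yaw_y+k); y=np.array([np.cos(a),np.sin(a),0]); z=np.array([0,0,-1.]); x=np.cross(y,z)
        rv=(cur.inv()*R.from_matrix(np.c_[x,y,z])).as_rotvec()
        if best is None or np.linalg.norm(rv)<np.linalg.norm(best): best=rv
    d=cur.inv().apply(np.array(xyz)-s["eef_pos"])
    print("pos",np.round(s["eef_pos"],1),"shift",np.round(d,1),"turn(6deg)",np.round(np.degrees(best)/6,2),"j6",round(s["joints"][5],2),"w",round(s["grip_width"],3),"F",np.round(s["force"],1),"gf",round(s["grip_force"],1),"t",round(s["time_s"],2))
E
python3 - <<'E'
from h import *; import pickle
c=pickle.load(open("top0.pkl","rb")); im=c["image"]; hsv=cv2.cvtColor(im,cv2.COLOR_RGB2HSV)
k=512/800
for n,(u,v) in dict(b1=(511,281),b2=(505,358),low=(251,360),plate=(385,345),car=(260,260),dl=(179,323),dr=(564,328)).items():
    print(n,hsv[int(v*k),int(u*k)])
m=((hsv[...,0]>12)&(hsv[...,0]<24)&(hsv[...,1]>60)&(hsv[...,2]>150)).astype(np.uint8)
m[:150]=0
for thr in (150,200,230):
  for cn in cv2.findContours(m*(hsv[...,2]>thr).astype(np.uint8),0,2)[0]:
    if cv2.contourArea(cn)>80: print("wood",thr,cn[:,0].mean(0)/k,"z60",rect(cast(c,cn[:,0],60)),"z30",rect(cast(c,cn[:,0],30)))
w=((hsv[...,1]<45)&(hsv[...,2]>150)).astype(np.uint8)
for cn in cv2.findContours(w,0,2)[0]:
    a=cv2.contourArea(cn); ce=cn[:,0].mean(0)/k
    if a>20 and 100<ce[0]<600 and 170<ce[1]<400: print("white",ce.round(),a,"z12",rect(cast(c,cn[:,0],12)),"z14",cast(c,cn[:,0].mean(0),14),cv2.minEnclosingCircle(cast(c,cn[:,0],14).astype(np.float32)))
def crop(im,x,y):return cv2.resize(im[y-40:y+40,x-40:x+40],(400,400),interpolation=2)
cv2.imwrite("pics/drv.png",np.hstack([crop(im,115,207),crop(im,361,210)])[:,:,::-1])
E
```

```text
b1 [ 20  98 250]
b2 [ 20  98 249]
low [ 19 102 246]
plate [  0   4 251]
car [ 20   3 251]
dl [ 0 22 81]
dr [  2  30 112]
wood 150 [  5.         559.16666667] z60 [-24.2 772.6  77.8  19.3   7.1] z30 [-30.7 790.1  79.4  19.8   7.1]
wood 150 [249.28571429 357.00892857] z60 [401.7 281.7  80.4  46.3  16.3] z30 [404.4 288.5  82.1  47.3  16.3]
wood 150 [507.38357843 358.48651961] z60 [ 405.1 -295.4  122.6   48.    33.2] z30 [ 407.9 -301.1  125.3   49.    33.2]
wood 150 [512.5   278.125] z60 [ 587.1 -316.8  120.5   44.    -1.9] z30 [ 593.9 -323.   123.2   44.9   -1.9]
wood 200 [250.33143939 358.7594697 ] z60 [401.5 281.6  78.1  44.8  15.9] z30 [404.2 288.4  79.8  45.8  15.9]
wood 200 [506.61764706 357.04656863] z60 [ 405.2 -294.4  119.8   45.1   32.6] z30 [ 408.  -300.2  122.4   46.1   32.6]
wood 200 [512.35795455 271.44886364] z60 [ 587.1 -316.8  120.3   43.9   -1.9] z30 [ 593.9 -323.   122.9   44.9   -1.9]
wood 230 [248.95833333 358.4280303 ] z60 [400.4 282.5  74.4  41.9  16.4] z30 [403.2 289.3  76.   42.8  16.4]
wood 230 [507.19401042 357.87760417] z60 [ 405.  -295.4  118.9   42.6   33.7]
[... 413 characters left out ...]
498.8999938964844, 479.69635009765625), 13.438802719116211)
white [382. 330.] 2707.5 z12 [470.3 -19.  221.7 172.4  86.9] z14 [[470.97441103 -13.52118632]] ((469.4046325683594, -19.152679443359375), 136.07139587402344)
white [247. 282.] 1003.5 z12 [586.4 307.7 134.3 133.2 -89.8] z14 [[584.34503531 307.91294822]] ((585.3101806640625, 306.5035400390625), 68.73772430419922)
white [283. 201.] 199.0 z12 [789.5 226.1  61.4  60.3 -89.7] z14 [[788.65266132 229.94605021]] ((789.0518798828125, 225.50694274902344), 32.74741744995117)
white [366. 199.] 124.0 z12 [7.948e+02 2.580e+01 8.480e+01 2.680e+01 7.000e-01] z14 [[793.65990783  25.52963287]] ((794.07861328125, 23.856821060180664), 43.84288787841797)
```

View pics/drv.png

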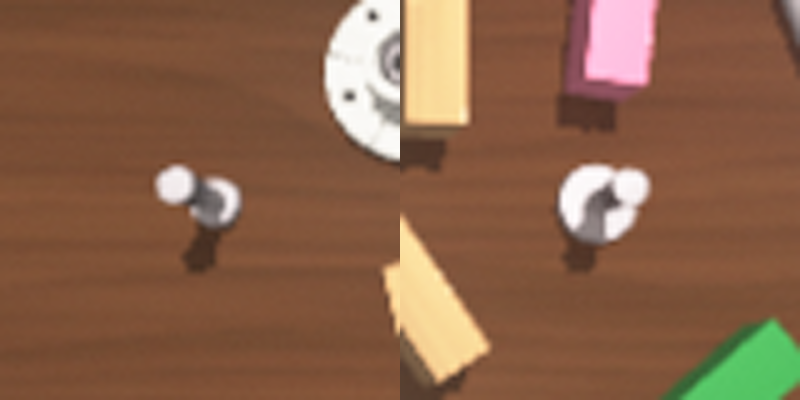

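The left driver's disc measures about 36 mm, so it is the small one. The right one measures about 56 mm, so it is the large one. Plate size (221x172), block tops (120x45) and carrier (134) all match the given sizes. Next is block 2 at (405,-295).

Run:
```python
from h import *; from rig import ctrl
go([405,-295,180],33-90,ctrl.sense())
```

```text
pos [ 141.4 -505.3  203.8] shift [ 310.5 -131.5   24. ] turn(6deg) [-0.01 -0.   -2.89] j6 -0.22 w 1.002 F [-0.   0.5 -0.3] gf 0.0 t 0.1
```

```bash
python3 -m inch '31 -13 2.4 0 0 0;31 -13 2.4 0 0 0;31 -13 2.4 0 0 0;31 -13 2.4 0 0 0;31 -13 2.4 0 0 0;31 -13 2.4 0 0 0;31 -13 2.4 0 0 0;31 -13 2.4 0 0 0;31 -13 2.4 0 0 0;31 -13 2.4 0 0 0' 1; python3 -m inch '0 0 0 0 0 -0.9;0 0 0 0 0 -1;0 0 0 0 0 -1;0 0 0 0 0 0;0 0 0 0 0 0;0 0 0 0 0 0;0 0 0 0 0 0;0 0 0 0 0 0;0 0 0 0 0 0;0 0 0 0 0 0'
python3 - <<'E'
from h import *; from rig import ctrl
s=ctrl.sense(); go([405,-295,180],33-90,s)
c=ctrl.capture("wrist"); im=c["image"]; hsv=cv2.cvtColor(im,cv2.COLOR_RGB2HSV)
print(c["intrinsics"][0,0],-cv2.Rodrigues(c["rvec"])[0].T@np.ravel(c["tvec"]))
m=((hsv[...,0]>12)&(hsv[...,0]<24)&(hsv[...,1]>60)&(hsv[...,2]>200)).astype(np.uint8)
for cn in cv2.findContours(m,0,2)[0]:
    if cv2.contourArea(cn)>500: print(cn[:,0].min(0),cn[:,0].max(0),"z60",rect(cast(c,cn[:,0],60)))
cv2.imwrite("pics/w0.png",im[:,:,::-1])
E
```

```text
time_s: 0.93
eef_pos: [406.0, -295.5, 180.0]
ee_rot: [-0.0, 0.991, 0.136, -0.0]
force: [-0.6, -1.0, -0.4]
grip_width: 1.001
grip_force: 0.0
time_s: 1.77
eef_pos: [404.9, -296.9, 180.3]
ee_rot: [0.0, 0.959, 0.284, 0.0]
force: [0.0, 0.5, -0.1]
grip_width: 0.999
grip_force: 0.0
pos [ 404.9 -296.9  180.3] shift [ 1.1 -1.6  0.3] turn(6deg) [ 0. -0. -0.] j6 0.13 w 0.999 F [ 0.   0.5 -0.1] gf 0.0 t 1.77
313.22835903867934 [ 472.277085   -253.60293372  350.13112644]
[233 112] [280 231] z60 [ 404.9 -294.5  117.6   43.4   33. ]
[333   0] [437  85] z60 [ 568.4 -314.5   81.3   43.3   -2.8]
```

View pics/w0.png

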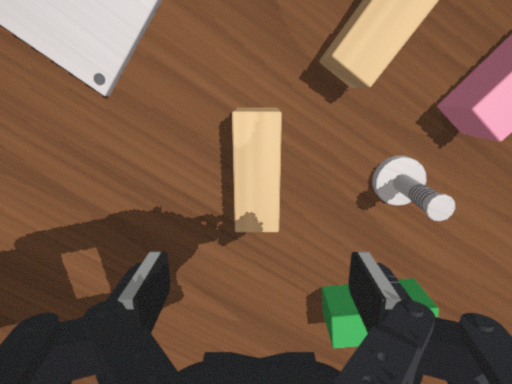

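The wrist view agrees: block at (256,172), centre (405,-294.5), yaw 33°, with clear space for the fingers on both sides. I'll descend and grip.

```bash
python3 -m inch '0.5 -1 20 0 0 0;0.5 -0.6 20 0 0 0;0 0 20 0 0 0;0 0 20 0 0 0;0 0 20 0 0 0;0 0 20 0 0 0;0 0 20 0 0 0;0 0 12 0 0 0;0 0 8 0 0 0;0 0 2 0 0 0'; python3 -m inch '0 0 0 0 0 0;0 0 0 0 0 0;0 0 0 0 0 0;0 0 0 0 0 0;0 0 0 0 0 0;0 0 0 0 0 0;0 0 0 0 0 0;0 0 0 0 0 0;0 0 0 0 0 0;0 0 0 0 0 0' 0.3 60;  python3 -m inch '0 0 -6 0 0 0;0 0 -12 0 0 0;0 0 -16 0 0 0;0 0 -16 0 0 0;0 0 -16 0 0 0;0 0 -14 0 0 0;0 0 -10 0 0 0;0 0 0 0 0 0;0 0 0 0 0 0;0 0 0 0 0 0'
python3 - <<'E'
from h import *; from rig import ctrl
go([473.4,38.4,108],86.9,ctrl.sense())
E
```

```text
time_s: 2.65
eef_pos: [404.6, -294.6, 17.3]
ee_rot: [-0.001, 0.959, 0.284, -0.0]
force: [0.4, -0.9, -0.3]
grip_width: 0.996
grip_force: 0.0
time_s: 3.48
eef_pos: [405.2, -295.2, 19.4]
ee_rot: [0.001, 0.959, 0.284, 0.0]
force: [-1.5, 1.8, 7.2]
grip_width: 0.507
grip_force: 61.4
time_s: 4.32
eef_pos: [404.6, -294.6, 107.5]
ee_rot: [-0.001, 0.959, 0.284, -0.0]
force: [0.6, 0.5, -2.6]
grip_width: 0.508
grip_force: 62.0
pos [ 404.6 -294.6  107.5] shift [ 2.392e+02 -2.417e+02 -2.000e-01] turn(6deg) [-0.01  0.01  6.02] j6 0.13 w 0.508 F [ 0.6  0.5 -2.6] gf 62.0 t 4.32
```

```bash
python3 -m inch '12 -12 0 0 0 0;25 -25 0 0 0 0;27 -27 0 0 0 0;27 -27 0 0 0 0;27 -27 0 0 0 0;27 -27 0 0 0 0;27 -27 0 0 0 0;27 -27 0 0 0 0;25 -26 0 0 0 0;15.2 -16.7 0 0 0 0'; python3 -m inch '0 0 0 0 0 1;0 0 0 0 0 1;0 0 0 0 0 1;0 0 0 0 0 1;0 0 0 0 0 1;0 0 0 0 0 1;0 0 0 0 0 0;0 0 0 0 0 0;0 0 0 0 0 0;0 0 0 0 0 0'
python3 - <<'E'
from h import *; from rig import ctrl
s=ctrl.sense(); go([473.4,38.4,30.5],86.9,s)
c=ctrl.capture("wrist"); im=c["image"]; cv2.imwrite("pics/w1.png",im[:,:,::-1])
E
```

```text
time_s: 5.15
eef_pos: [473.3, 41.1, 107.5]
ee_rot: [-0.001, 0.958, 0.285, -0.001]
force: [1.1, -0.6, -3.4]
grip_width: 0.507
grip_force: 62.0
time_s: 5.98
eef_pos: [473.6, 38.0, 108.0]
ee_rot: [-0.0, 1.0, -0.025, -0.0]
force: [-0.4, 0.4, -2.6]
grip_width: 0.506
grip_force: 62.0
pos [473.6  38.  108. ] shift [-0.1 -0.4 77.5] turn(6deg) [-0.    0.01  0.04] j6 1.45 w 0.506 F [-0.4  0.4 -2.6] gf 62.0 t 5.98
```

View pics/w1.png

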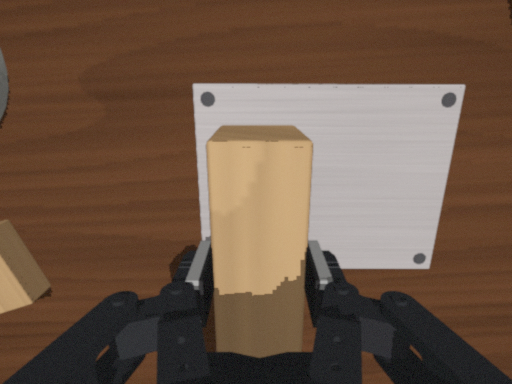

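The block is held straight at (258,240), parallel to the plate's short sides and on its left half. Plate corners are at (194,85) and (463,85). I'll lower and release.

```bash
python3 -m inch '0 0 8 0 0 0;0 0 15 0 0 0;0 0 15 0 0 0;0 0 13 0 0 0;0 0 10 0 0 0;0 0 7 0 0 0;0 0 4 0 0 0;0 0 3 0 0 0;0 0 1.5 0 0 0;0 0 0.5 0 0 0';python3 -m inch '0 0 0 0 0 0;0 0 0 0 0 0;0 0 0 0 0 0;0 0 0 0 0 0;0 0 0 0 0 0;0 0 0 0 0 0;0 0 0 0 0 0;0 0 0 0 0 0;0 0 0 0 0 0;0 0 0 0 0 0' 0.9; python3 -m inch '0 0 -6 0 0 0;0 0 -14 0 0 0;0 0 -20 0 0 0;0 0 -20 0 0 0;0 0 -20 0 0 0;0 0 -20 0 0 0;0 0 -20 0 0 0;0 0 -20 0 0 0;0 0 -10 0 0 0;0 0 0 0 0 0'
python3 - <<'E'
from h import *; from rig import ctrl
s=ctrl.sense(); go([587.1,-316.8,180],88.1,s)
c=ctrl.capture("wrist"); im=c["image"];hsv=cv2.cvtColor(im,cv2.COLOR_RGB2HSV)
m=((hsv[...,0]>12)&(hsv[...,0]<24)&(hsv[...,1]>60)&(hsv[...,2]>190)).astype(np.uint8)
for cn in cv2.findContours(m,0,2)[0]:
    if cv2.contourArea(cn)>500: print(cn[:,0].min(0),cn[:,0].max(0),"z72",rect(cast(c,cn[:,0],72)))
w=cv2.morphologyEx(((hsv[...,1]<40)&(hsv[...,2]>120)).astype(np.uint8),2,np.ones((3,3)))
for cn in cv2.findContours(w,0,2)[0]:
    if cv2.contourArea(cn)>2000: print("plate",cn[:,0].min(0),cn[:,0].max(0),rect(cast(c,cn[:,0],12)))
E
```

```text
time_s: 6.87
eef_pos: [473.9, 38.0, 31.5]
ee_rot: [0.0, 1.0, -0.026, 0.0]
force: [-1.4, 0.7, -0.0]
grip_width: 0.507
grip_force: 62.4
time_s: 7.7
eef_pos: [473.7, 38.0, 31.3]
ee_rot: [-0.0, 1.0, -0.026, 0.0]
force: [0.8, -0.4, -0.2]
grip_width: 0.899
grip_force: 0.0
time_s: 8.53
eef_pos: [474.6, 37.9, 183.4]
ee_rot: [0.0, 1.0, -0.026, 0.002]
force: [-0.0, -0.3, 1.2]
grip_width: 0.901
grip_force: 0.0
pos [474.6  37.9 183.4] shift [130.7 348.4   4.1] turn(6deg) [ 0.   -0.04 -0.18] j6 1.46 w 0.901 F [-0.  -0.3  1.2] gf 0.0 t 8.53
[  7 205] [ 75 273] z72 [423.8 256.2  68.1  38.1  16.1]
[233 114] [282 237] z72 [475.   38.3 118.8  43.9  -2.8]
plate [207  86] [418 235] [470.5 -18.  219.9 169.4  87. ]
plate [0 4] [ 56 139] [573.8 270.3 133.6  55.5 -17.4]
```

The left block stands at (475,38), -2.8°, which is +56 mm in the plate frame. Plate centre refined to (470.5,-18). Now the second tall block.

```bash
python3 -m inch '13 34.8 0.4 0 0 0;13 34.8 0.4 0 0 0;13 34.8 0.4 0 0 0;13 34.8 0.4 0 0 0;13 34.8 0.4 0 0 0;13 34.8 0.4 0 0 0;13 34.8 0.4 0 0 0;13 34.8 0.4 0 0 0;13 34.8 0.4 0 0 0;13 34.8 0.4 0 0 -0.2' 1; python3 -m inch '0 0 0 0 0 0;0 0 0 0 0 0;0 0 0 0 0 0;0 0 0 0 0 0;0 0 0 0 0 0;0 0 0 0 0 0;0 0 0 0 0 0;0 0 0 0 0 0;0 0 0 0 0 0;0 0 0 0 0 0'
python3 - <<'E'
from h import *; from rig import ctrl
s=ctrl.sense(); 
c=ctrl.capture("wrist"); im=c["image"];hsv=cv2.cvtColor(im,cv2.COLOR_RGB2HSV)
m=((hsv[...,0]>12)&(hsv[...,0]<24)&(hsv[...,1]>60)&(hsv[...,2]>200)).astype(np.uint8)
for cn in cv2.findContours(m,0,2)[0]:
    if cv2.contourArea(cn)>500: r=rect(cast(c,cn[:,0],60)); print(cn[:,0].min(0),cn[:,0].max(0),"z60",r);go([r[0],r[1],18],r[4]+90,s)
E
```

```text
time_s: 9.42
eef_pos: [585.3, -317.7, 175.2]
ee_rot: [-0.001, 1.0, -0.016, -0.001]
force: [0.5, 0.7, 0.0]
grip_width: 1.002
grip_force: 0.0
time_s: 10.25
eef_pos: [585.5, -316.2, 177.4]
ee_rot: [0.0, 1.0, -0.015, 0.0]
force: [0.2, 0.5, -0.1]
grip_width: 1.0
grip_force: 0.0
[234 111] [282 232] z60 [ 587.6 -315.5  118.6   43.4   -2.5]
pos [ 585.5 -316.2  177.4] shift [  2.1  -0.7 159.4] turn(6deg) [ 0.   -0.    0.12] j6 0.93 w 1.0 F [ 0.2  0.5 -0.1] gf 0.0 t 10.25
```

```bash
python3 -m inch '1 -0.7 20 0 0 0.1;1 0 20 0 0 0;0 0 20 0 0 0;0 0 20 0 0 0;0 0 20 0 0 0;0 0 20 0 0 0;0 0 20 0 0 0;0 0 11 0 0 0;0 0 6 0 0 0;0 0 2 0 0 0'; python3 -m inch '0 0 0 0 0 0;0 0 0 0 0 0;0 0 0 0 0 0;0 0 0 0 0 0;0 0 0 0 0 0;0 0 0 0 0 0;0 0 0 0 0 0;0 0 0 0 0 0;0 0 0 0 0 0;0 0 0 0 0 0' 0.3 60;  python3 -m inch '0 0 -6 0 0 0;0 0 -12 0 0 0;0 0 -16 0 0 0;0 0 -16 0 0 0;0 0 -16 0 0 0;0 0 -14 0 0 0;0 0 -10 0 0 0;0 0 0 0 0 0;0 0 0 0 0 0;0 0 0 0 0 0'
python3 - <<'E'
from h import *; from rig import ctrl
go([469,-75,108],87,ctrl.sense())
E
```

```text
time_s: 11.13
eef_pos: [587.4, -315.5, 17.7]
ee_rot: [-0.0, 1.0, -0.021, -0.0]
force: [-0.7, -0.1, -0.4]
grip_width: 0.995
grip_force: 0.0
time_s: 11.97
eef_pos: [588.1, -315.8, 19.7]
ee_rot: [0.001, 1.0, -0.021, 0.001]
force: [0.1, 2.2, 5.9]
grip_width: 0.505
grip_force: 61.9
time_s: 12.8
eef_pos: [587.1, -315.3, 107.3]
ee_rot: [-0.001, 1.0, -0.021, -0.001]
force: [0.5, 0.1, -2.5]
grip_width: 0.505
grip_force: 61.4
pos [ 587.1 -315.3  107.3] shift [-128.  -235.2   -0.3] turn(6deg) [-0.01  0.01  0.1 ] j6 0.94 w 0.505 F [ 0.5  0.1 -2.5] gf 61.4 t 12.8
```

```bash
python3 -m inch '-7 -12 0 0 0 0.1;-13 -24 0 0 0 0;-14 -26 0 0 0 0;-14 -26 0 0 0 0;-14 -26 0 0 0 0;-14 -26 0 0 0 0;-14 -26 0 0 0 0;-14 -26 0 0 0 0;-14 -26 0 0 0 0;-10 -17 0 0 0 0'; python3 -m inch '0 0 0 0 0 0;0 0 8 0 0 0;0 0 15 0 0 0;0 0 13 0 0 0;0 0 10 0 0 0;0 0 4 0 0 0;0 0 0 0 0 0;0 0 0 0 0 0;0 0 0 0 0 0;0 0 0 0 0 0'
python3 - <<'E'
from h import *; from rig import ctrl
go([469,-75,30.5],87,ctrl.sense())
E
```

```text
time_s: 13.63
eef_pos: [470.0, -72.1, 107.5]
ee_rot: [-0.001, 1.0, -0.025, -0.001]
force: [0.8, -0.3, -2.0]
grip_width: 0.511
grip_force: 61.6
time_s: 14.47
eef_pos: [472.1, -74.6, 58.8]
ee_rot: [0.0, 1.0, -0.026, 0.001]
force: [0.6, 0.2, -0.8]
grip_width: 0.508
grip_force: 61.6
pos [472.1 -74.6  58.8] shift [-3.1  0.6 28.3] turn(6deg) [ 0.   -0.01  0.  ] j6 1.22 w 0.508 F [ 0.6  0.2 -0.8] gf 61.6 t 14.47
```

```bash
python3 -m inch '-1.5 0.3 6 0 0 0;-1.5 0.3 6 0 0 0;0 0 5 0 0 0;0 0 4 0 0 0;0 0 3 0 0 0;0 0 2 0 0 0;0 0 1.5 0 0 0;0 0 0.5 0 0 0;0 0 0 0 0 0;0 0 0 0 0 0';python3 -m inch '0 0 0 0 0 0;0 0 0 0 0 0;0 0 0 0 0 0;0 0 0 0 0 0;0 0 0 0 0 0;0 0 0 0 0 0;0 0 0 0 0 0;0 0 0 0 0 0;0 0 0 0 0 0;0 0 0 0 0 0' 0.85; python3 -m inch '0 0 -6 0 0 0;0 0 -14 0 0 0;0 0 -20 0 0 0;0 0 -20 0 0 0;0 0 -20 0 0 0;0 0 -20 0 0 0;0 0 -20 0 0 0;0 0 -20 0 0 0;0 0 -10 0 0 0;0 0 0 0 0 0'
python3 - <<'E'
from h import *; from rig import ctrl
s=ctrl.sense(); go([585,307,180],87,s)
c=ctrl.capture("wrist"); im=c["image"];hsv=cv2.cvtColor(im,cv2.COLOR_RGB2HSV)
m=((hsv[...,0]>12)&(hsv[...,0]<24)&(hsv[...,1]>60)&(hsv[...,2]>190)).astype(np.uint8)
for cn in cv2.findContours(m,0,2)[0]:
    if cv2.contourArea(cn)>500: print(cn[:,0].min(0),cn[:,0].max(0),"z72",rect(cast(c,cn[:,0],72)))
E
```

```text
time_s: 15.3
eef_pos: [468.6, -74.7, 31.6]
ee_rot: [0.0, 1.0, -0.026, -0.0]
force: [-8.4, 3.6, 17.3]
grip_width: 0.512
grip_force: 63.8
time_s: 16.13
eef_pos: [468.7, -74.8, 30.3]
ee_rot: [-0.0, 1.0, -0.026, -0.0]
force: [-0.6, 0.4, -0.4]
grip_width: 0.85
grip_force: 0.0
time_s: 16.97
eef_pos: [469.6, -75.1, 182.4]
ee_rot: [0.001, 1.0, -0.026, 0.002]
force: [0.6, 0.2, -0.3]
grip_width: 0.849
grip_force: 0.0
pos [469.6 -75.1 182.4] shift [  95.5 -387.6    2.2] turn(6deg) [ 0.01 -0.04  0.01] j6 1.22 w 0.849 F [ 0.6  0.2 -0.3] gf 0.0 t 16.97
[233 116] [282 239] z72 [468.3 -74.2 118.9  43.9  -3.2]
[104 115] [165 238] z72 [475.2  38.3 118.4  43.5  -3.2]
```

Both blocks are placed: (468,-74) and (475,38), both at -3.2° with a gap of about 68 mm and the midpoint at (471.7,-18). Now the carrier.

```bash
python3 -m inch '8 -32 0 0 0 0;8 -32 0 0 0 0;8 -32 0 0 0 0;8 -32 0 0 0 0;8 -32 0 0 0 0;8 -32 0 0 0 0;8 -32 0 0 0 0;8 -32 0 0 0 0;8 -32 0 0 0 0;8 -32 0 0 0 0' 1; python3 -m inch '8 -32 0 0 0 0;8 -32 0 0 0 0;0 -4 0 0 0 0;0 0 0 0 0 0;0 0 0 0 0 0;0 0 0 0 0 0;0 0 0 0 0 0;0 0 0 0 0 0;0 0 0 0 0 0;0 0 0 0 0 0'
python3 - <<'E'
from h import *; from rig import ctrl
import pickle
s=ctrl.sense(); go([585,307,180],87,s)
c=ctrl.capture("wrist"); pickle.dump(c,open("wc.pkl","wb")); im=c["image"];hsv=cv2.cvtColor(im,cv2.COLOR_RGB2HSV)
w=((hsv[...,1]<45)&(hsv[...,2]>150)).astype(np.uint8)
w=cv2.morphologyEx(w,cv2.MORPH_CLOSE,np.ones((5,5)))
for cn in cv2.findContours(w,0,2)[0]:
    if cv2.contourArea(cn)>2000: print(cn[:,0].min(0),cn[:,0].max(0),[cv2.minEnclosingCircle(cast(c,cn[:,0],z).astype(np.float32)) for z in(7,14)],rect(cast(c,cn[:,0],14)))
cv2.imwrite("pics/w2.png",im[:,:,::-1])
E
```

```text
time_s: 17.85
eef_pos: [564.8, 242.2, 178.4]
ee_rot: [0.0, 1.0, -0.026, -0.001]
force: [0.4, -0.5, 0.2]
grip_width: 0.997
grip_force: 0.0
time_s: 18.68
eef_pos: [584.7, 307.3, 180.5]
ee_rot: [-0.0, 1.0, -0.026, 0.0]
force: [-0.0, 0.3, 0.4]
grip_width: 1.0
grip_force: 0.0
pos [584.7 307.3 180.5] shift [0.3 0.3 0.5] turn(6deg) [-0. -0.  0.] j6 1.93 w 1.0 F [-0.   0.3  0.4] gf 0.0 t 18.68
[431 175] [511 303] [((472.6767272949219, 58.353675842285156), 91.75569152832031), ((476.5970764160156, 63.3320198059082), 89.88500213623047)] [476.1  59.6 169.7  68.6  -2.7]
[196 101] [319 221] [((584.0824584960938, 308.24951171875), 69.57528686523438), ((585.7314453125, 308.1329650878906), 68.15682220458984)] [585.8 308.2 135.4 134.5  87. ]
```

View pics/w2.png

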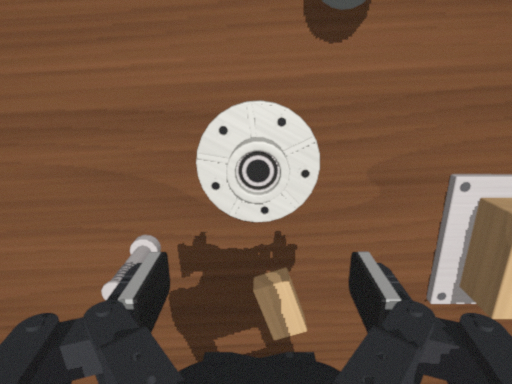

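Flange circle is at (258,161) with centre (585.7,308.1) and r 68.2, as it must be. The bore is at (258,171), and the small driver's disc at (146,247). Before choosing the grip height, I'll check where the open fingertips really end, by projecting points at ±42.5 mm.

Run:
```python
from h import *; from rig import ctrl
import pickle
s=ctrl.sense(); c=pickle.load(open("wc.pkl","rb")); r=R.from_quat(np.array(s["ee_rot"])[[1,2,3,0]])
for b in(0,5,10,13,18): print(b,[proj(c,s["eef_pos"]+r.apply([x,y,-b])).round().tolist() for x in(-11,11) for y in(-42.5,42.5)])
print(cast(c,[258,171],48)); go([585.7,308.1,14],87,s)
```

```text
0 [[[188.0, 247.0]], [[328.0, 247.0]], [[185.0, 214.0]], [[331.0, 214.0]]]
5 [[[186.0, 251.0]], [[330.0, 251.0]], [[183.0, 217.0]], [[332.0, 217.0]]]
10 [[[184.0, 256.0]], [[332.0, 256.0]], [[181.0, 220.0]], [[334.0, 220.0]]]
13 [[[183.0, 258.0]], [[333.0, 258.0]], [[180.0, 223.0]], [[336.0, 223.0]]]
18 [[[181.0, 263.0]], [[335.0, 263.0]], [[178.0, 227.0]], [[338.0, 226.0]]]
[[587.32634486 307.60706229]]
pos [584.7 307.4 180.4] shift [  0.9  -0.7 166.4] turn(6deg) [-0. -0.  0.] j6 1.93 w 0.996 F [ 0.9 -0.4  0. ] gf 0.0 t 18.73
```

Run:
```python
from h import *; from rig import ctrl
import pickle
s=ctrl.sense(); c=pickle.load(open("wc.pkl","rb")); r=R.from_quat(np.array(s["ee_rot"])[[1,2,3,0]])
Rm=cv2.Rodrigues(c["rvec"])[0]; print("cam axis in tool",r.inv().apply(Rm[2]), "cam pos in tool", r.inv().apply(-Rm.T@np.ravel(c["tvec"])-s["eef_pos"]))
for y in(42.5,57):
  for b in(15,25,35,45): print(y,b,[proj(c,s["eef_pos"]+r.apply([x,y,-b])).round()[0].tolist() for x in(-11,0,11)])
im=c["image"][220:340,90:250]; cv2.imwrite("pics/tip.png",cv2.resize(im,(800,600),interpolation=2)[:,:,::-1])
```

```text
cam axis in tool [-3.14129008e-01 -3.82285193e-04  9.49380229e-01] cam pos in tool [  80.40358537    0.68006741 -169.89344241]
42.5 15 [[334.0, 260.0], [335.0, 242.0], [337.0, 224.0]]
42.5 25 [[338.0, 270.0], [340.0, 251.0], [341.0, 232.0]]
42.5 35 [[343.0, 281.0], [345.0, 262.0], [346.0, 241.0]]
42.5 45 [[348.0, 293.0], [350.0, 273.0], [352.0, 252.0]]
57 15 [[359.0, 260.0], [361.0, 242.0], [364.0, 224.0]]
57 25 [[365.0, 270.0], [367.0, 251.0], [370.0, 232.0]]
57 35 [[372.0, 281.0], [374.0, 261.0], [377.0, 241.0]]
57 45 [[379.0, 293.0], [382.0, 273.0], [385.0, 252.0]]
```

View pics/tip.png

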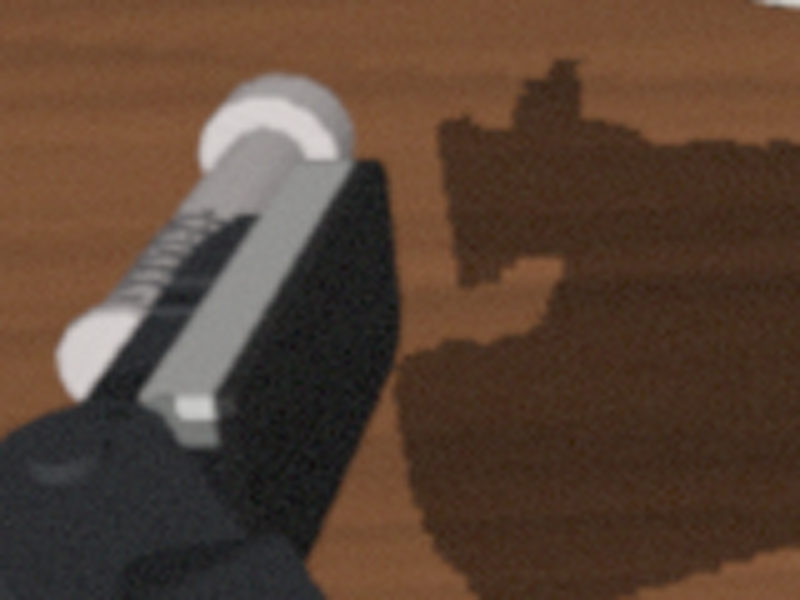

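The open fingertips appear well behind the nominal TCP in the picture, so I'll descend in stages and watch the force.

```bash
python3 -m inch '1 -0.7 20 0 0 0;0 0 20 0 0 0;0 0 20 0 0 0;0 0 20 0 0 0;0 0 20 0 0 0;0 0 20 0 0 0;0 0 20 0 0 0;0 0 12 0 0 0;0 0 5 0 0 0;0 0 3 0 0 0'; python3 -m inch '0 0 1 0 0 0;0 0 1 0 0 0;0 0 1 0 0 0;0 0 1 0 0 0;0 0 1 0 0 0;0 0 1 0 0 0;0 0 0 0 0 0;0 0 0 0 0 0;0 0 0 0 0 0;0 0 0 0 0 0'
python3 - <<'E'
from rig import ctrl
import cv2
c=ctrl.capture("wrist"); cv2.imwrite("pics/w3.png",c["image"][:,:,::-1])
E
```

```text
time_s: 19.57
eef_pos: [585.7, 308.3, 20.0]
ee_rot: [0.0, 1.0, -0.026, -0.0]
force: [0.1, -0.3, 0.7]
grip_width: 1.0
grip_force: 0.0
time_s: 20.4
eef_pos: [585.8, 308.4, 14.4]
ee_rot: [-0.0, 1.0, -0.026, 0.0]
force: [-0.0, 0.5, -0.8]
grip_width: 1.002
grip_force: 0.0
```

View pics/w3.png

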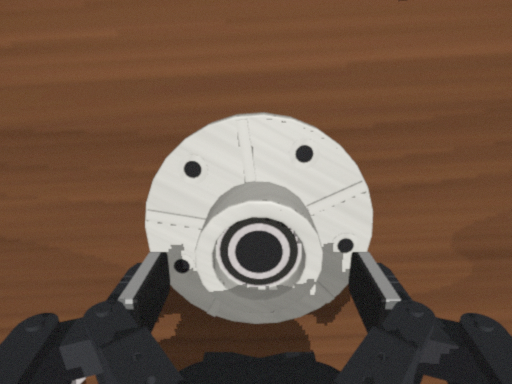

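The boss ring (196..322 px, 64 mm) sits slightly deeper than the finger ends, so by the image the tips are still high. I'll go lower in small steps, watching the force.

```bash
python3 -m inch '0 0 1 0 0 0;0 0 1 0 0 0;0 0 1 0 0 0;0 0 0 0 0 0;0 0 0 0 0 0;0 0 0 0 0 0;0 0 0 0 0 0;0 0 0 0 0 0;0 0 0 0 0 0;0 0 0 0 0 0'|grep -E 'pos|force'; python3 -m inch '0 0 1 0 0 0;0 0 1 0 0 0;0 0 0 0 0 0;0 0 0 0 0 0;0 0 0 0 0 0;0 0 0 0 0 0;0 0 0 0 0 0;0 0 0 0 0 0;0 0 0 0 0 0;0 0 0 0 0 0'|grep -E 'pos|force'
```

```text
eef_pos: [585.7, 308.4, 11.3]
force: [0.9, -0.6, 0.4]
grip_force: 0.0
eef_pos: [585.7, 308.3, 9.3]
force: [0.0, 0.5, 0.4]
grip_force: 0.0
```

```bash
python3 -m inch '0 0 0 0 0 0;0 0 0 0 0 0;0 0 0 0 0 0;0 0 0 0 0 0;0 0 0 0 0 0;0 0 0 0 0 0;0 0 0 0 0 0;0 0 0 0 0 0;0 0 0 0 0 0;0 0 0 0 0 0' 0.5 80; python3 -m inch '0 0 -1 0 0 0;0 0 -2 0 0 0;0 0 -3 0 0 0;0 0 -4 0 0 0;0 0 -4 0 0 0;0 0 -4 0 0 0;0 0 -2 0 0 0;0 0 0 0 0 0;0 0 0 0 0 0;0 0 0 0 0 0'
```

```text
time_s: 22.95
eef_pos: [586.1, 308.7, 10.8]
ee_rot: [-0.0, 1.0, -0.026, 0.001]
force: [-3.2, -0.4, 9.6]
grip_width: 0.697
grip_force: 83.8
time_s: 23.78
eef_pos: [585.5, 308.3, 29.0]
ee_rot: [0.0, 1.0, -0.026, -0.0]
force: [-1.1, 0.7, -7.1]
grip_width: 0.703
grip_force: 87.4
```

Boss gripped, about 7 N weight. Lift further and carry.

```bash
python3 -m inch '0 0 -5 0 0 0;0 0 -10 0 0 0;0 0 -13 0 0 0;0 0 -14 0 0 0;0 0 -14 0 0 0;0 0 -14 0 0 0;0 0 -12 0 0 0;0 0 -8 0 0 0;0 0 -5 0 0 0;0 0 0 0 0 0'
python3 - <<'E'
from h import *; from rig import ctrl
go([471,-18,124],87,ctrl.sense())
E
```

```text
time_s: 24.62
eef_pos: [586.1, 308.5, 125.7]
ee_rot: [-0.0, 1.0, -0.026, 0.001]
force: [0.4, -0.3, -6.8]
grip_width: 0.697
grip_force: 88.0
pos [586.1 308.5 125.7] shift [-98.1 332.    1.3] turn(6deg) [-0.01 -0.02  0.01] j6 1.93 w 0.697 F [ 0.4 -0.3 -6.8] gf 88.0 t 24.62
```

```bash
python3 -m inch '-2 7 0 0 0 0;-5 16 0 0 0 0;-6 20 0 0 0 0;-6 20 0 0 0 0;-6 20 0 0 0 0;-6 20 0 0 0 0;-6 20 0 0 0 0;-6 20 0 0 0 0;-6 20 0 0 0 0;-6 20 0 0 0 0'>/dev/null; python3 -m inch '-6 20 0 0 0 0;-6 20 0 0 0 0;-6 20 0 0 0 0;-6 20 0 0 0 0;-6 20 0 0 0 0;-6 20 0 0 0 0;-4 16 0 0 0 0;-2 9 0 0 0 0;-1 4 0 0 0 0;0 0 0 0 0 0'; python3 -m inch '0 0 0 0 0 0;0 0 0 0 0 0;0 0 0 0 0 0;0 0 0 0 0 0;0 0 0 0 0 0;0 0 0 0 0 0;0 0 0 0 0 0;0 0 0 0 0 0;0 0 0 0 0 0;0 0 0 0 0 0' >/dev/null
python3 - <<'E'
from h import *; from rig import ctrl
go([471,-18,82],87,ctrl.sense())
c=ctrl.capture("scene"); cv2.imwrite("pics/s1.png",cv2.resize(c["image"][120:240,200:360],(800,600),interpolation=2)[:,:,::-1])
E
```

```text
time_s: 26.28
eef_pos: [470.4, -18.5, 124.1]
ee_rot: [-0.0, 1.0, -0.026, -0.0]
force: [-0.1, 0.7, -7.0]
grip_width: 0.694
grip_force: 88.2
pos [470.6 -18.1 124.3] shift [ 0.3 -0.2 42.3] turn(6deg) [-0.  0.  0.] j6 1.33 w 0.7 F [ 0.   0.3 -7.2] gf 88.2 t 27.12
```

View pics/s1.png

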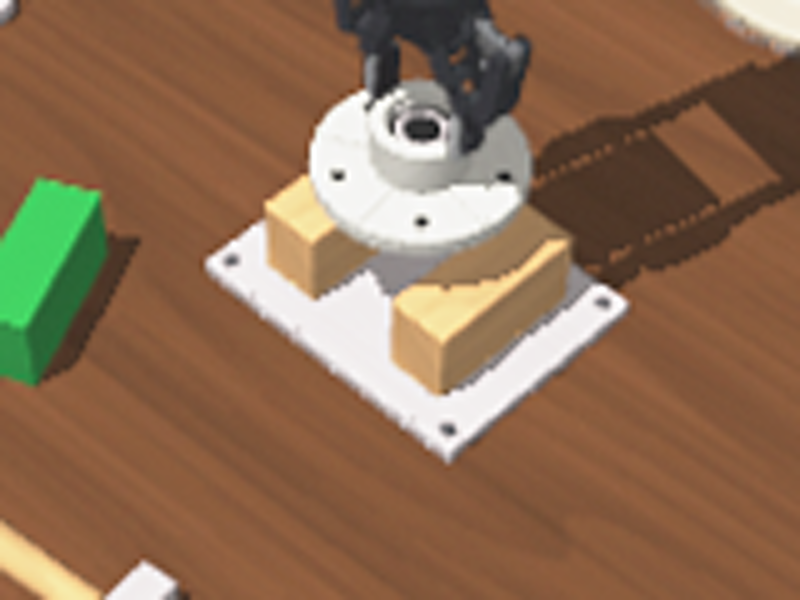

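The carrier hangs level at (420,160) above both blocks and centred over the gap. I'll lower 41.5 mm to just above contact, then ease it down.

```bash
python3 -m inch '0 0 4 0 0 0;0 0 6 0 0 0;0 0 7 0 0 0;0 0 7 0 0 0;0 0 6 0 0 0;0 0 5 0 0 0;0 0 3 0 0 0;0 0 2 0 0 0;0 0 1 0 0 0;0 0 0 0 0 0'; python3 -m inch '0 0 1 0 0 0;0 0 0 0 0 0;0 0 0 0 0 0;0 0 0 0 0 0;0 0 0 0 0 0;0 0 0 0 0 0;0 0 0 0 0 0;0 0 0 0 0 0;0 0 0 0 0 0;0 0 0 0 0 0'
```

```text
time_s: 28.0
eef_pos: [470.7, -18.2, 83.3]
ee_rot: [0.0, 1.0, -0.026, 0.0]
force: [0.1, -0.4, -8.0]
grip_width: 0.697
grip_force: 88.2
time_s: 28.83
eef_pos: [471.0, -18.3, 82.8]
ee_rot: [0.0, 1.0, -0.026, 0.0]
force: [-3.0, -0.8, 5.9]
grip_width: 0.697
grip_force: 89.8
```

Contact, with force going from -7 to +6 N. Release and rise, then look.

```bash
python3 -m inch '0 0 0 0 0 0;0 0 0 0 0 0;0 0 0 0 0 0;0 0 0 0 0 0;0 0 0 0 0 0;0 0 0 0 0 0;0 0 0 0 0 0;0 0 0 0 0 0;0 0 0 0 0 0;0 0 0 0 0 0' 1|grep -E 'pos|force'; python3 -m inch '0 0 -4 0 0 0;0 0 -10 0 0 0;0 0 -20 0 0 0;0 0 -25 0 0 0;0 0 -25 0 0 0;0 0 -25 0 0 0;0 0 -25 0 0 0;0 0 -16 0 0 0;0 0 -8 0 0 0;0 0 0 0 0 0'
python3 - <<'E'
from h import *; from rig import ctrl
import pickle
s=ctrl.sense()
c=ctrl.capture("wrist"); im=c["image"];hsv=cv2.cvtColor(im,cv2.COLOR_RGB2HSV)
m=((hsv[...,0]>12)&(hsv[...,0]<24)&(hsv[...,1]>60)&(hsv[...,2]>150)).astype(np.uint8)
for cn in cv2.findContours(m,0,2)[0]:
    if cv2.contourArea(cn)>150: print("wood",cn[:,0].min(0),cn[:,0].max(0),rect(cast(c,cn[:,0],72)))
g=cv2.cvtColor(im,cv2.COLOR_RGB2GRAY)
cv2.imwrite("pics/w4.png",im[:,:,::-1]); pickle.dump(c,open("w4.pkl","wb"))
t=pickle.load(open("top0.pkl","rb"))
# small driver: disc (z 14) and head (z 95) centres from the first top view crop
print("disc",cast(t,[75+214/5,167+203/5],14),"head",cast(t,[75+176/5,167+185/5],95))
go([495,480,200],87,s)
E
```

```text
eef_pos: [470.7, -18.1, 82.3]
force: [-0.3, -0.8, 1.2]
grip_force: 0.0
time_s: 30.5
eef_pos: [471.2, -18.3, 241.8]
ee_rot: [0.0, 1.0, -0.026, 0.001]
force: [0.2, 0.1, -0.7]
grip_width: 0.998
grip_force: 0.0
wood [  0 187] [ 58 249] [420.6 254.7  71.7  41.6  16. ]
wood [288 108] [332 215] [469.3 -73.  121.3  46.6  -2.6]
wood [184 108] [229 215] [475.1  36.8 121.4  47.6  -3.5]
disc [[483.54949678 448.70146916]] head [[484.19369361 448.3472044 ]]
pos [471.2 -18.3 241.8] shift [  -2.1 -498.9   41.4] turn(6deg) [ 0.01 -0.03  0.01] j6 1.33 w 0.998 F [ 0.2  0.1 -0.7] gf 0.0 t 30.5
```

View pics/w4.png

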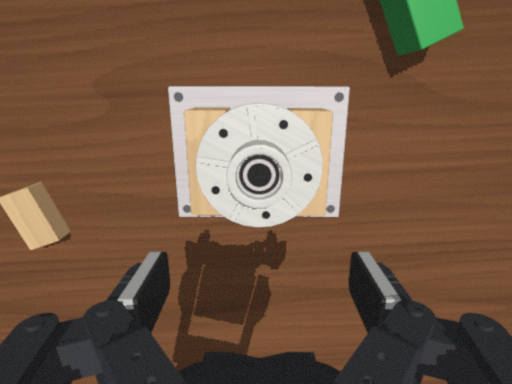

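The carrier lies flat across both blocks, bore at (260,175), blocks (469,-73) and (475,37). The small driver's disc and head rays agree on (484,448.5). Moving there.

```bash
python3 -m inch '1 -25 0 0 0 0;1 -30 0 0 0 0;1 -30 0 0 0 0;1 -30 0 0 0 0;1 -30 0 0 0 0;1 -30 0 0 0 0;1 -30 0 0 0 0;1 -30 0 0 0 0;0 -30 0 0 0 0;0 -30 0 0 0 0'>/dev/null; python3 -m inch '-1.5 -30 4 0 0 0;-1.5 -30 4 0 0 0;-1.5 -30 4 0 0 0;-1.5 -30 4 0 0 0;-1.5 -30 4 0 0 0;-1 -22 4 0 0 0;0 0 4 0 0 0;0 0 4 0 0 0;0 0 0 0 0 0;0 0 0 0 0 0'
python3 - <<'E'
from h import *; from rig import ctrl
import pickle
s=ctrl.sense(); go([484,448.5,200],87,s)
c=ctrl.capture("wrist"); im=c["image"]; cv2.imwrite("pics/w5.png",im[:,:,::-1]);pickle.dump(c,open("w5.pkl","wb"))
hsv=cv2.cvtColor(im,cv2.COLOR_RGB2HSV); w=((hsv[...,1]<45)&(hsv[...,2]>190)).astype(np.uint8)
for cn in cv2.findContours(w,0,2)[0]:
    if cv2.contourArea(cn)>60: e,r=cv2.minEnclosingCircle(cn); print(np.round(e),round(r,1),"z14",cast(c,e,14),"z95",cast(c,e,95))
c=pickle.load(open("w4.pkl","rb")); hsv=cv2.cvtColor(c["image"],cv2.COLOR_RGB2HSV); w=((hsv[...,1]<25)&(hsv[...,2]>150)).astype(np.uint8); w=cv2.morphologyEx(w,2,np.ones((3,3)))
print("bore",cast(c,[260,175],120),"brg",cast(c,[260,176],110),"flange",cast(c,[259,165.5],86))
E
```

```text
time_s: 32.22
eef_pos: [494.4, 447.2, 207.7]
ee_rot: [0.0, 1.0, -0.026, -0.001]
force: [0.3, 0.3, -0.3]
grip_width: 1.0
grip_force: 0.0
pos [494.4 447.2 207.7] shift [-10.5  -0.7   7.7] turn(6deg) [ 0.01  0.01 -0.  ] j6 2.18 w 1.0 F [ 0.3  0.3 -0.3] gf 0.0 t 32.22
[  0. 268.] 27.5 z14 [[367.56521719 797.68306785]] z95 [[413.76548113 718.55353876]]
[254. 187.] 13.0 z14 [[460.75421126 454.10468993]] z95 [[486.18705969 451.54251737]]
[255. 167.] 14.3 z14 [[486.73664729 451.4168357 ]] z95 [[506.37924066 449.45365861]]
bore [[472.75028026 -19.94445646]] brg [[469.04138874 -19.79304122]] flange [[474.14031323 -19.08160781]]
```

View pics/w5.png

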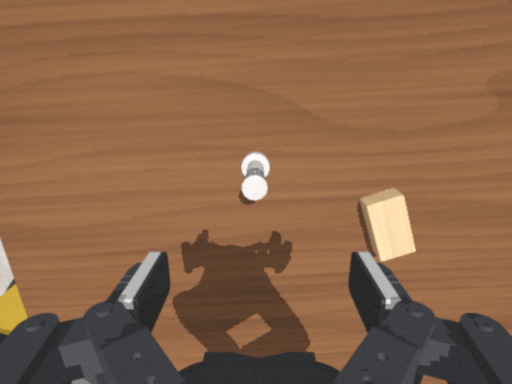

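The driver's head (254,187) and disc (255,167) agree on (486.4,451.4). The disc is 29 px, about 34 mm, and nothing is near it. Descend and grip.

```bash
python3 -m inch '-4 -2 15 0 0 0;-4 -2 18 0 0 0;-0.3 0 22 0 0 0;0 0 22 0 0 0;0 0 22 0 0 0;0 0 22 0 0 0;0 0 22 0 0 0;0 0 16 0 0 0;0 0 10 0 0 0;0 0 4 0 0 0'; python3 -m inch '0 0 0 0 0 0;0 0 0 0 0 0;0 0 0 0 0 0;0 0 0 0 0 0;0 0 0 0 0 0;0 0 0 0 0 0;0 0 0 0 0 0;0 0 0 0 0 0;0 0 0 0 0 0;0 0 0 0 0 0' 0.05 60; python3 -m inch '0 0 0 0 0 0;0 0 0 0 0 0;0 0 0 0 0 0;0 0 0 0 0 0;0 0 0 0 0 0;0 0 0 0 0 0;0 0 0 0 0 0;0 0 0 0 0 0;0 0 0 0 0 0;0 0 0 0 0 0'
```

```text
time_s: 33.1
eef_pos: [486.1, 451.9, 34.2]
ee_rot: [0.0, 1.0, -0.026, -0.001]
force: [-0.7, -0.4, 0.4]
grip_width: 1.0
grip_force: 0.0
time_s: 33.93
eef_pos: [486.7, 452.9, 36.2]
ee_rot: [-0.0, 1.0, -0.026, 0.001]
force: [-0.3, -1.8, 5.7]
grip_width: 0.259
grip_force: 58.3
time_s: 34.77
eef_pos: [486.7, 452.9, 36.2]
ee_rot: [-0.0, 1.0, -0.026, 0.001]
force: [-0.7, -1.6, 5.3]
grip_width: 0.258
grip_force: 58.3
```

```bash
python3 -m inch '0 0 -5 0 0 0;0 0 -12 0 0 0;0 0 -20 0 0 0;0 0 -22 0 0 0;0 0 -22 0 0 0;0 0 -22 0 0 0;0 0 -20 0 0 0;0 0 -15 0 0 0;0 0 -9 0 0 0;0 0 -3 0 0 0'
python3 - <<'E'
from h import *; from rig import ctrl
go([472,-19,184],87,ctrl.sense())
E
```

```text
time_s: 35.6
eef_pos: [486.5, 452.9, 187.1]
ee_rot: [-0.001, 1.0, -0.026, 0.001]
force: [-0.2, 0.5, -3.3]
grip_width: 0.258
grip_force: 58.8
pos [486.5 452.9 187.1] shift [  9.9 472.    2.5] turn(6deg) [-0.01 -0.02  0.01] j6 2.2 w 0.258 F [-0.2  0.5 -3.3] gf 58.8 t 35.6
```

```bash
python3 -m inch '0 8 0 0 0 0;0 18 0 0 0 0;0 25 0 0 0 0;0 28 0 0 0 0;0 28 0 0 0 0;0 28 0 0 0 0;1 28 0 0 0 0;1 28 0 0 0 0;1 28 0 0 0 0;1 28 0 0 0 0'>/dev/null; python3 -m inch '1 28 0 0 0 0;1 28 0 0 0 0;1 28 0 0 0 0;1 28 0 0 0 0;1 28 0 0 0 0;1 28 0 0 0 0;0 24 0 0 0 0;0 18 0 0 0 0;0 10 0 0 0 0;0 5 0 0 0 0'; python3 -m inch '0 0 0 0 0 0;0 0 0 0 0 0;0 0 0 0 0 0;0 0 0 0 0 0;0 0 0 0 0 0;0 0 0 0 0 0;0 0 0 0 0 0;0 0 0 0 0 0;0 0 0 0 0 0;0 0 0 0 0 0'>/dev/null
python3 - <<'E'
from h import *; from rig import ctrl
import pickle
s=ctrl.sense(); go([472,-19,144],87,s)
c=ctrl.capture("wrist"); im=c["image"]; cv2.imwrite("pics/w6.png",cv2.resize(im[90:384,106:406],(612,600))[:,:,::-1]);pickle.dump(c,open("w6.pkl","wb"))
c=ctrl.capture("top"); cv2.imwrite("pics/t6.png",cv2.resize(c["image"][165:255,185:305],(800,600),interpolation=2)[:,:,::-1]); pickle.dump(c,open("t6.pkl","wb"))
E
```

```text
time_s: 37.27
eef_pos: [471.0, -20.2, 184.5]
ee_rot: [-0.0, 1.0, -0.027, -0.001]
force: [-0.7, 0.5, -2.9]
grip_width: 0.256
grip_force: 58.9
pos [471.8 -19.2 185.3] shift [ 0.2 -0.2 41.3] turn(6deg) [-0.   -0.    0.01] j6 1.33 w 0.259 F [ 0.3  0.8 -2.8] gf 58.9 t 38.1
```

View pics/w6.png

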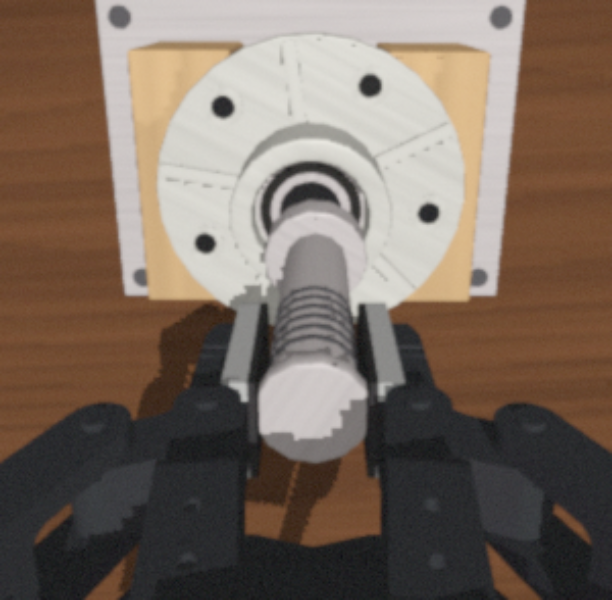

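Run:
```python
from h import *
import pickle
c=pickle.load(open("w6.pkl","rb")); f=lambda u,v:[106+u/2.04,90+v/2.041]
th=np.linspace(0,2*np.pi,180)
def circ(x,y,r,z):
    p=proj(c,np.c_[x+r*np.cos(th),y+r*np.sin(th),z+0*th]); p=(p-[106,90])*[2.04,2.041]
    return "u",p[:,0].min().round(),p[:,0].max().round(),"v",p[:,1].min().round(),p[:,1].max().round()
print("flange z86",circ(472,-19,68,86)); print("boss z120",circ(472,-19,32,120)); print("bore",circ(472,-19,23,120))
print("disc top z165",circ(472,-19,17,165.),"bot z151",circ(472,-19,17,151)); print("head z246",circ(472,-19,12.5,246))
print("flange top pt",cast(c,f(311,33),86),"L",cast(c,f(157,185),86),"R",cast(c,f(466,185),86))
```

```text
flange z86 ('u', np.float64(155.0), np.float64(466.0), 'v', np.float64(29.0), np.float64(327.0))
boss z120 ('u', np.float64(228.0), np.float64(393.0), 'v', np.float64(133.0), np.float64(289.0))
bore ('u', np.float64(251.0), np.float64(369.0), 'v', np.float64(157.0), np.float64(269.0))
disc top z165 ('u', np.float64(257.0), np.float64(363.0), 'v', np.float64(209.0), np.float64(307.0)) bot z151 ('u', np.float64(260.0), np.float64(360.0), 'v', np.float64(196.0), np.float64(289.0))
head z246 ('u', np.float64(247.0), np.float64(371.0), 'v', np.float64(362.0), np.float64(467.0))
flange top pt [[538.19306998 -22.74599471]] L [[477.51787654  48.05850202]] R [[470.43041428 -87.19028863]]
```

View pics/t6.png

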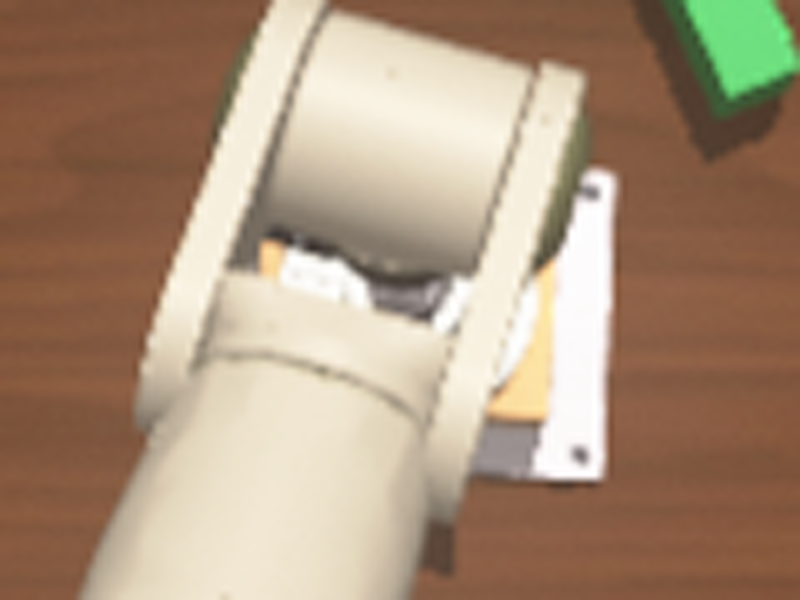

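The top view is blocked by the arm at (400,200). In the wrist view the driver is upright and its disc is about 1.5 mm to the right of the bore centre. I'll shift it and lower.

```bash
python3 -m inch '-0.5 -0.7 3 0 0 0;-0.5 -0.7 5 0 0 0;0 0 6 0 0 0;0 0 6 0 0 0;0 0 5 0 0 0;0 0 4 0 0 0;0 0 3 0 0 0;0 0 3 0 0 0;0 0 2 0 0 0;0 0 1 0 0 0'; python3 -m inch '0 0 1 0 0 0;0 0 0 0 0 0;0 0 0 0 0 0;0 0 0 0 0 0;0 0 0 0 0 0;0 0 0 0 0 0;0 0 0 0 0 0;0 0 0 0 0 0;0 0 0 0 0 0;0 0 0 0 0 0'|grep -E 'eef|force'
```

```text
time_s: 39.03
eef_pos: [470.8, -17.7, 147.1]
ee_rot: [-0.0, 1.0, -0.026, -0.0]
force: [0.1, -0.6, -2.7]
grip_width: 0.26
grip_force: 58.9
eef_pos: [470.9, -17.7, 146.3]
force: [0.1, 0.5, -2.1]
grip_force: 59.0
```

Already below rim level with no contact, so the disc is in the bore. Ease down.

```bash
python3 -m inch '0 0 1 0 0 0;0 0 0 0 0 0;0 0 0 0 0 0;0 0 0 0 0 0;0 0 0 0 0 0;0 0 0 0 0 0;0 0 0 0 0 0;0 0 0 0 0 0;0 0 0 0 0 0;0 0 0 0 0 0'|grep -E 'eef|force';python3 -m inch '0 0 0.5 0 0 0;0 0 0 0 0 0;0 0 0 0 0 0;0 0 0 0 0 0;0 0 0 0 0 0;0 0 0 0 0 0;0 0 0 0 0 0;0 0 0 0 0 0;0 0 0 0 0 0;0 0 0 0 0 0'|grep -E 'eef|force'
```

```text
eef_pos: [471.5, -18.0, 146.2]
force: [0.1, -0.7, 5.6]
grip_force: 59.4
eef_pos: [471.7, -18.1, 146.1]
force: [-1.2, -1.0, 8.5]
grip_force: 59.6
```

Seated (+8 N). Release and rise straight up.

```bash
python3 -m inch '0 0 0 0 0 0;0 0 0 0 0 0;0 0 0 0 0 0;0 0 0 0 0 0;0 0 0 0 0 0;0 0 0 0 0 0;0 0 0 0 0 0;0 0 0 0 0 0;0 0 0 0 0 0;0 0 0 0 0 0' 0.7|grep -E 'eef|force|width'; python3 -m inch '0 0 -4 0 0 0;0 0 -10 0 0 0;0 0 -15 0 0 0;0 0 -18 0 0 0;0 0 -18 0 0 0;0 0 -18 0 0 0;0 0 -18 0 0 0;0 0 -15 0 0 0;0 0 -8 0 0 0;0 0 -4 0 0 0'; python3 -m inch '0 0 0 0 0 0;-30 0 0 0 0 0;-30 0 0 0 0 0;-30 0 0 0 0 0;-30 0 0 0 0 0;0 0 0 0 0 0;0 0 0 0 0 0;0 0 0 0 0 0;0 0 0 0 0 0;0 0 0 0 0 0'
python3 - <<'E'
from h import *; from rig import ctrl
w=ctrl.capture("wrist")["image"]; s=ctrl.capture("scene")["image"][110:230,190:350]
cv2.imwrite("pics/end.png",np.hstack([cv2.resize(w,(400,300)),cv2.resize(s,(400,300),interpolation=2)])[:,:,::-1])
E
```

```text
eef_pos: [470.9, -17.7, 144.8]
force: [-0.0, -0.5, -1.2]
grip_width: 0.701
grip_force: 0.0
time_s: 43.2
eef_pos: [471.1, -17.8, 273.9]
ee_rot: [0.0, 1.0, -0.026, 0.001]
force: [-0.7, -0.3, 0.1]
grip_width: 0.7
grip_force: 0.0
time_s: 44.03
eef_pos: [351.5, -11.6, 272.4]
ee_rot: [-0.0, 1.0, -0.026, -0.001]
force: [-0.8, -0.4, -0.7]
grip_width: 0.699
grip_force: 0.0
```

View pics/end.png

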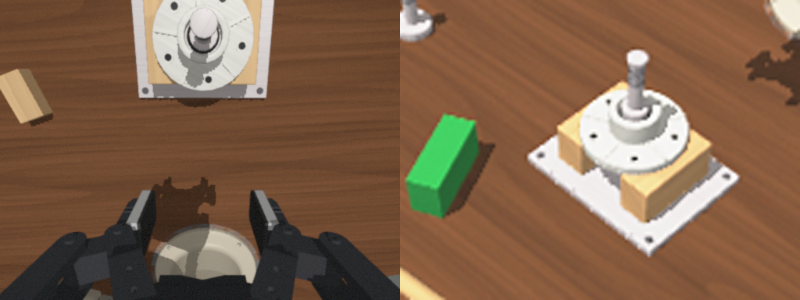

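The driver stands upright in the bore at (637,85), with the carrier flat across both blocks. The gripper is well clear, so I'm handing in.

```bash
python3 -c "
from rig import ctrl
print(ctrl.finish_job())"
```

```text
the job is handed in; nothing more can be done
None
```

The job is handed in at about 44 s: both tall blocks stand on the plate about 68 mm apart, the carrier lies flat across them over the gap, and the small driver stands upright on the bearing; the hand-in returned no verdict.

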